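# Draw the last tube adapter out of the centrifuge rotor with the adapter hook

### The job

The last orange adapter is still down in its slanted bore of the centrifuge rotor. Take the T-handled hook from its rest, catch the adapter's yellow wire bail with it and draw the adapter out, carry it steadily and stand it upright in the blue drain tray beside the other one, without dropping it or touching it with the fingers. Hang the hook back on its rest by its handle and leave everything else as it is.

Things in the scene. Friction and masses are not known exactly. Their poses are not given: they have to be found in the camera images.
- rotor: aluminium rotor with four bores 90 degrees apart, 268 mm across at the foot, 145 mm high at the rim (157 to 173 mm across), hub 116 mm; fixed. Origin on its axis at bench height, z up. The one loaded bore is on its +x side, in its x-z plane: 50 mm in diameter, 104 mm deep, running down and outwards 32 degrees from vertical (axis out of the mouth: -0.530, 0, 0.848). Other bores empty
- bore_mouth (a point): centre of the loaded bore's mouth, on the bore axis, 46 mm from the rotor's axis and 124 mm above the bench; the dished top of the rotor is square to the bore here, and a red index dot, 9 mm across, marks it at the rim. The crown of the adapter's bail lies 24 mm below this mouth along the bore
- bore_floor (a point): centre of the loaded bore's flat floor, on the bore axis, 104 mm below the mouth along it
- adapter: orange tube adapter standing on the floor of the loaded bore: plug 45 mm in diameter, 40 mm high, with a stiff yellow wire bail (arch) across its top, 80 mm in all, 0.11 to 0.23 kg. Origin at the centre of its underside, z along its axis to the bail. It has 2.5 mm of play all round in the bore and rests on the bore's lower (inner) wall; its x-z plane is then the rotor's
- bail_top (a point): crown of the bail, wire centre, at z = 78 mm of the adapter. The bail is 4 mm wire in the adapter's x-z plane: straight legs at x = -16 and +16 mm from z = 40 to 62 mm, then a half round of 16 mm radius; 36 mm free between plug and crown
- hook: T-handled hook, 0.13 kg: green crossbar 120 x 16 x 22 mm (its x, y, z), origin at its centre; a straight steel shaft, 5 mm thick, runs from it along -z to z = -110 mm and ends in a J (see hook_bend). At the start it hangs upright on its rest, the crossbar in both saddles along the rest's y. Gripped from above across the 16 mm
- hook_bend (a point): lowest point of the J, on its centre line: x = 6, z = -116 mm of the hook. The J lies in the hook's x-z plane: from the shaft a half round of 6 mm radius towards +x, then the tip, 5 mm thick, straight up at x = 12 mm to z = -106 mm (rounded end 2.5 mm higher); 7 mm open between shaft and tip
- hook_rest: white rest for the hook, fixed: foot plate 100 x 130 mm (x, y), two uprights 10 mm thick at y = -45 and +45 mm, 145 mm high, each topped by a saddle open above, 24 mm wide along x between lips that flare out to 167 mm height. The crossbar lies in both saddles along the rest's y, the shaft hangs between the uprights (80 mm apart); it lifts out upwards. Origin under the middle of the foot
- saddle (a point): where the centre of the crossbar is when the hook hangs on the rest: midway between the saddles, 156 mm above the bench
- tray: blue drain tray, fixed on the bench, 250 x 170 mm (x, y), rim 28 mm high, walls and floor 4 mm; origin under its centre, so its inner floor is at z = 4 mm
- adapter2: a second adapter of the same make and size, empty, already standing in the tray; origin at the centre of its underside. To be left alone
- cup_red: red medicine cup, 47 mm across, 36 mm high; origin under its centre. To be left alone
- cup_yellow: yellow medicine cup, 47 mm across, 36 mm high; origin under its centre. To be left alone
- cup_stack: stack of clear medicine cups, 47 mm across, 90 mm high; origin under its centre. To be left alone
- spray_bottle: white plastic bottle with a blue cap, 64 mm across, 150 mm high; origin under its centre. To be left alone

How it is judged:
On the way, in this order (a step that is already met when the one before it is completed fails the run):
1. the adapter has been drawn right out of the rotor and hangs on the hook (z of adapter in the frame of rotor above 0.15 m and contact force between adapter and hook above 0.3 N), for 0.2 s.
2. the adapter stands upright in the tray, off the hook (x of adapter in the frame of tray between -0.104 and 0.104 m and y of adapter in the frame of tray between -0.064 and 0.064 m and z of adapter in the frame of tray below 0.008 m and angle between adapter's own z axis and vertical below 0.1 rad and linear speed of adapter below 0.02 m/s and contact force between adapter and hook below 0.05 N), for 0.2 s.
At the end, for the whole second after the job is handed in: The adapter stands upright (within 6 degrees) and still on the floor of the tray, free of the hook; the hook hangs upright on its rest, its crossbar lying in both saddles (centre within 10 mm across and 35 mm along the saddles), let go and at rest; either way round is fine (all of step 2 and x of hook in the frame of hook_rest between -0.01 and 0.01 m and y of hook in the frame of hook_rest between -0.035 and 0.035 m and z of hook in the frame of hook_rest between 0.151 and 0.162 m and angle between hook's own z axis and vertical below 0.15 rad and angle between the x axis of hook and the y axis of hook_rest, either way round below 0.2 rad and linear speed of hook below 0.03 m/s); the robot touches nothing.
It fails at once if the fingers touch the adapter (contact force between adapter and the fingers above 0.5 N).
It fails at once if the adapter is dropped or flung (moves faster than 0.8 m/s) (linear speed of adapter above 0.8 m/s).
It fails at once if the adapter already in the tray is shifted by more than 15 mm (distance of adapter2 from where it was at the start of the episode above 0.015 m).
It fails at once if another thing on the bench is shifted by more than 20 mm (distance of any of cup_red, cup_yellow, cup_stack, spray_bottle from where it was at the start of the episode above 0.02 m).
It also fails if it takes over 72 s, if anything falls off the work surface, if the arm or the gripper's body presses on something with over 40 N, if the wrist force passes 120 N, or if a joint passes its speed limit or range.

### The arm

A 7-joint arm with a two-finger parallel gripper is mounted at the origin on the work surface. World frame = base frame: x ahead of the robot, y to its left, z up, the work surface at z = 0. Lengths are in m, angles in rad, forces in N, time in s.
With the tool pointing down it reaches from about 0.4 to 0.875 m from the base axis. Payload 19.3 kg.
Tool frame: the origin (TCP) lies midway between the tips of the shut fingers; the grasp point (between the pads) lies 19 mm behind it; z points along the fingers, y is the line along which they close (so a half turn about z gives the same grasp; the last joint's range is limited). The gripper opens to 85 mm and grips with 20 to 120 N. Pads are 22 mm wide; open, the fingers measure 114 mm over their backs; the gripper's body (76 mm by 85 mm) begins 54 mm behind the grasp point. The pads swing forward as they close: fully open they stand 13 mm farther back than shut.
Start: joints at [1.131, 0.521, -0.036, 1.599, 0.021, 1.021, -0.113], TCP at [0.226, -0.583, 0.231] pointing down, gripper open.
Joint ranges: [-2.91, 2.91], [-0.3, 2.13], [-1.5, 1.42], [0.17, 2.43], [-1.26, 4.41], [0.16, 1.93], [-2.52, 2.52]. Speed limits (rad/s): [1.89, 1.89, 2.39, 2.39, 3.01, 3.01, 3.01].

### API

Orientations are given as [roll, pitch, yaw] about the fixed x, y, z axes, in that order (R = Rz(yaw) Ry(pitch) Rx(roll)).
In Python, from workcell import bot gives the robot as it stands.
- The arm moves only by the tool nudge_tcp, called after "Call:" as name(argument=value, ...) on one line, values as JSON. Schema: {"type":"object","properties":{"segments":{"type":"array","items":{"type":"object","properties":{"finger_gap":{"type":"number"},"xyz":{"type":"array","items":{"type":"number"},"minItems":3,"maxItems":3},"turn_vec":{"type":"array","items":{"type":"number"},"minItems":3,"maxItems":3}},"additionalProperties":false,"required":["finger_gap"]},"minItems":1,"maxItems":5},"force":{"type":"number"},"only":{"type":"string"},"quiet":{"type":"boolean"},"lines":{"type":"string"}},"required":["segments"],"additionalProperties":false}. segments is a list of rows, 1 to 5 of them, each an object with the fields finger_gap (the finger opening in m), xyz (a list: dx, dy, dz in normalised numbers (1 is 0.6 m)), turn_vec (a list: a rotation vector rx, ry, rz in fractions of the full range, 1 being 180 degrees); a field left out counts as zero (the opening has to be given); each row is the pose to reach, as a shift and turn from the pose commanded when the call began, along the tool's axes at that moment; what a row does not reach only later rows make up. A row lasts 1/8 s, in which the tool goes at most 0.0625 m and 0.188 rad, less where a joint would pass 70% of its speed; a pose out of reach is approached as far as the arm can. The fingers move at their own pace and stop on an object; force is the grip in N (left out, the last holds). Time passes only in rows, so rows that do not move let the fingers close. The tool returns the time, the measured TCP pose, the force, the opening and the grip force at its end. only (a regular expression) keeps the lines of the reply that match it, lines (a string "A,B") keeps lines A to B, and quiet returns only ok. Shift and turn numbers lie between -1 and 1, and a call with a number outside is refused. Input that does not fit is refused with a message, and nothing moves.
- bot.observe(): the state, without advancing time (a new reading comes with each control period).
- bot.grab_frame(name): name is "scene" or "top" or "wrist"; returns the picture (420x560x3 uint8, blue, green, red); there is no depth.
- bot.calibration(name): a dict with "vfov" (degrees; the focal length in pixels is half the picture's height over the tangent of half this angle, whatever the lens; pixels are square), "cx", "cy" (the principal point, pixels), "eye" and "attitude" of the camera in the world. Camera axes: x right, y down, z forward; pixel columns grow to the right and rows downward; lengths in m; the calibration is good to about 2 mm. A picture is of the moment at which its call begins: read the wrist's pose just before it. calibration takes no time and is no camera call; for the wrist camera it gives the pose at the moment of the call.
- bot.job_done(): hands the job in; it is judged then, once.
The state is a dict: "clock": time; "qpos": joint angles; "qd": joint speeds; "joint_efforts": joint torques, N m; "position": TCP position; "tool_rot": TCP orientation; "force": force on the tool from outside, world axes, zero at the start; "moment": the same for the moment, N m; "grip_width": finger opening in m; "finger_force": force on a finger pad.
Only numpy, scipy, OpenCV 4.12 (cv2) and the standard library are available. Lean on these libraries where they do the work, as an engineer would, in place of code of your own. Each camera call takes 0.05 s, during which the arm holds its last target. There are 200 camera calls.

## Working session

There is one attempt and no reset: what is moved stays moved. The work goes in short steps, Python scripts to look and compute and a tool call to move; the robot and the scene stay as the last step left them, time stands still between calls to the robot, and variables do not carry over. Pictures are saved under pics/ and viewed, at most 12 in all, crops included, and the job is handed in when it is done.

```bash
ls; mkdir -p pics; python3 - <<'E'
from workcell import bot
import cv2
for n in("scene","top"):
    im=bot.grab_frame(n); cv2.imwrite(f"pics/{n}0.png",im); print(n,bot.calibration(n))
o=bot.observe(); print(o)
E
```

```text
pics
workcell.py
scene {'vfov': 47.514783476829294, 'cx': 286.5988717674665, 'cy': 210.80661446276224, 'eye': array([ 1.27134344, -0.38818993,  0.90290055]), 'attitude': array([-2.34615339e+00, -1.77829836e-03,  1.06517936e+00])}
top {'vfov': 49.853671135801505, 'cx': 281.9984218657494, 'cy': 216.21570735595665, 'eye': array([ 0.36701418, -0.00507939,  1.09917298]), 'attitude': array([-2.93972027,  0.00372999, -1.70814658])}
{'clock': 0.1, 'qpos': array([ 1.13077706,  0.52197253, -0.03632756,  1.59988544,  0.02118853,
        1.02109087, -0.11278534]), 'qd': array([-2.75936522e-04, -1.56697553e-03, -5.19737058e-04, -2.45830425e-03,
        5.96570099e-05,  1.17985892e-03,  1.51488881e-03]), 'joint_efforts': array([ 4.21675475e-03, -9.28490639e+01,  1.98355369e+00, -3.70532691e+01,
        1.79007783e-02,  5.33866420e-03, -9.77727723e-06]), 'position': array([ 0.22578201, -0.58250588,  0.23079546]), 'tool_rot': array([-3.14062248e+00,  5.58251096e-05,  3.69815908e-01]), 'force': array([-0.61675606,  0.35615882, -0.10522122]), 'moment': array([-0.02891228, -0.01007968,  0.00372545]), 'finger_force': 0.0, 'grip_width': 0.08547381347691975}
```

View pics/scene0.png

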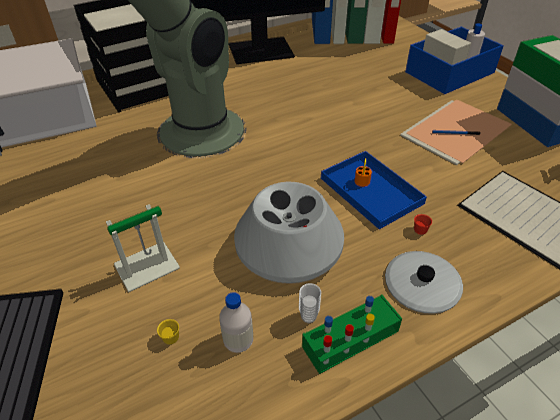

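View pics/top0.png

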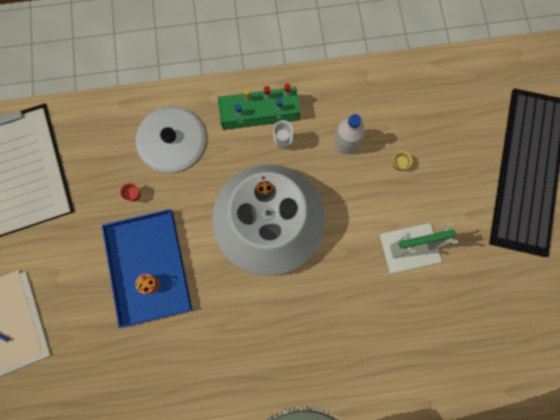

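```bash
cat > h.py <<'E'
import numpy as np,cv2
from scipy.spatial.transform import Rotation as Ro
from workcell import bot
def cam(n):
    c=bot.calibration(n); c['f']=210/np.tan(np.radians(c['vfov'])/2); c['R']=Ro.from_euler('xyz',c['attitude']).as_matrix(); return c
def ray(c,p):
    d=c['R']@np.array([(p[0]-c['cx'])/c['f'],(p[1]-c['cy'])/c['f'],1]); return d/np.linalg.norm(d)
def plane(c,p,z):
    d=ray(c,p); return c['eye']+d*(z-c['eye'][2])/d[2]
def proj(c,P):
    q=(np.atleast_2d(P)-c['eye'])@c['R']; return np.c_[q[:,0]/q[:,2]*c['f']+c['cx'],q[:,1]/q[:,2]*c['f']+c['cy']]
def tri(cs,ps):
    A=0;b=0
    for c,p in zip(cs,ps):
        d=ray(c,p);M=np.eye(3)-np.outer(d,d);A=A+M;b=b+M@c['eye']
    X=np.linalg.solve(A,b); return X,[np.round(proj(c,X)[0]-p,1) for c,p in zip(cs,ps)]
def blobs(im,lo,hi,amin=8):
    m=cv2.inRange(cv2.cvtColor(im,cv2.COLOR_BGR2HSV),np.array(lo),np.array(hi))
    n,l,s,ce=cv2.connectedComponentsWithStats(m)
    return [(s[i][4],s[i][:4].tolist(),ce[i].round(1).tolist()) for i in range(1,n) if s[i][4]>=amin],l
E
python3 - <<'E'
from h import *
a=cv2.imread('pics/top0.png');b=cv2.imread('pics/scene0.png')
for n,im in(('top',a),('scene',b)):
    print(n)
    for k,lo,hi in(('red',(0,150,90),(6,255,255)),('orange',(7,170,120),(17,255,255)),('green',(60,150,50),(80,255,255)),('blue',(105,150,50),(125,255,255)),('yel',(22,170,100),(32,255,255))):
        for t in blobs(im,lo,hi)[0]: print(k,t)
L=cv2.resize(a[150:290,200:340],(560,560),interpolation=cv2.INTER_CUBIC)
R=np.vstack([cv2.resize(a[215:285,375:465],(240,187),interpolation=3),cv2.resize(b[195:295,100:190],(240,267),interpolation=3),cv2.resize(a[265:300,130:180],(240,106),interpolation=3)])
cv2.imwrite('pics/c1.png',np.hstack([L,R]))
E
```

```text
top
red (np.int32(27), [285, 84, 5, 6], [286.9, 86.6])
red (np.int32(27), [264, 86, 6, 7], [266.6, 89.1])
red (np.int32(233), [121, 183, 19, 18], [130.1, 191.7])
orange (np.int32(9), [265, 183, 7, 3], [267.6, 183.8])
orange (np.int32(9), [257, 184, 6, 4], [259.4, 185.1])
orange (np.int32(156), [139, 275, 16, 18], [147.2, 284.0])
orange (np.int32(9), [138, 276, 5, 6], [139.8, 278.7])
green (np.int32(1593), [219, 89, 80, 39], [257.6, 108.5])
green (np.int32(174), [401, 231, 53, 16], [427.6, 238.5])
blue (np.int32(20), [277, 99, 4, 7], [278.6, 102.0])
blue (np.int32(18), [236, 105, 4, 6], [237.7, 107.4])
blue (np.int32(101), [349, 115, 11, 12], [354.3, 120.6])
blue (np.int32(6896), [103, 210, 88, 117], [145.9, 267.1])
blue (np.int32(11), [0, 335, 8, 5], [3.5, 337.5])
yel (np.int32(9), [245, 91, 4, 5], [246.1, 93.4])
scene
red (np.int32(245), [414, 214, 18, 21], [421.9, 223.0])
red (np.int32(52), [346, 325, 8, 11], [349.5, 328.6])
red (np.int32(49), [324, 336, 8, 8], [327.7, 339.1])
orange (np.int32(125), [356, 166, 16, 20], [364.1, 175.4])
green (np.int32(951), [514, 36, 46, 55], [539.3, 60.2])
green (np.int32(456), [108, 207, 54, 27], [134.4, 220.0])
green (np.int32(3259), [303, 295, 99, 79], [351.3, 333.7])
blue (np.int32(557), [314, 0, 19, 44], [323.1, 25.3])
blue (np.int32(66), [474, 23, 8, 11], [477.5, 27.8])
blue (np.int32(135), [448, 27, 21, 13], [459.7, 32.1])
blue (np.int32(2750), [405, 38, 98, 56], [452.3, 66.6])
blue (np.int32(1468), [498, 89, 62, 58], [529.4, 119.2])
blue (np.int32(68), [433, 131, 35, 3], [449.8, 132.0])
blue (np.int32(3911), [321, 152, 105, 77], [373.7, 190.1])
blue (np.int32(195), [226, 293, 15, 16], [232.8, 300.5])
blue (np.int32(64), [366, 296, 7, 11], [369.0, 301.2])
blue (np.int32(69), [325, 316, 7, 11], [328.0, 321.3])
yel (np.int32(19), [363, 158, 3, 17], [364.1, 165.6])
yel (np.int32(61), [366, 314, 9, 11], [370.0, 318.3])
yel (np.int32(425), [157, 319, 22, 25], [168.2, 330.5])
```

View pics/c1.png

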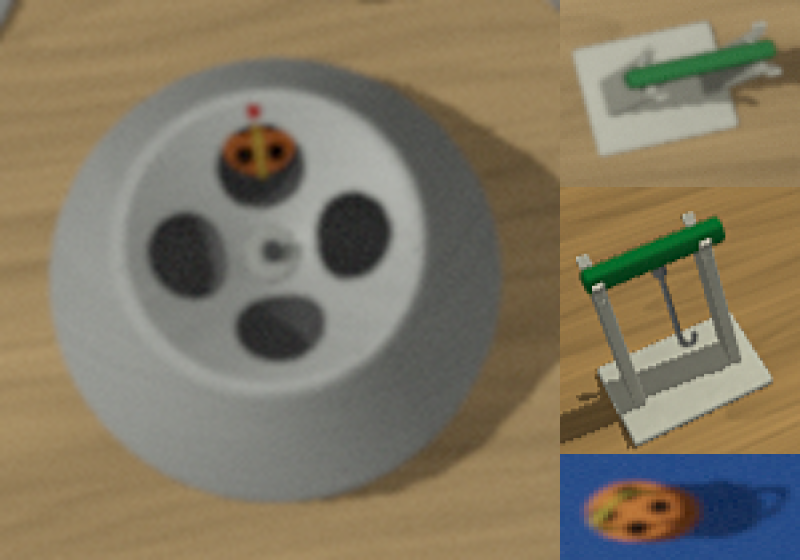

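```bash
cat > fit.py <<'E'
from h import *
from scipy.optimize import least_squares as ls
T,S=cam('top'),cam('scene')
a=cv2.imread('pics/top0.png');b=cv2.imread('pics/scene0.png')
def rz(t): return np.array([[np.cos(t),-np.sin(t),0],[np.sin(t),np.cos(t),0],[0,0,1]])
# crossbar: minAreaRect ends in both views
def ends(im,box):
    l=cv2.inRange(cv2.cvtColor(im,cv2.COLOR_BGR2HSV),np.array((55,120,30)),np.array((85,255,255)))
    x,y,w,h=box; p=np.argwhere(l[y:y+h,x:x+w])[:,::-1]+[x,y]; p=p.astype(float)
    m=p.mean(0); d=np.linalg.svd(p-m,full_matrices=False)[2][0]; t=(p-m)@d; return m,m+d*(t.max()+t.min())/2,m+d*t.min(),m+d*t.max()
et=ends(a,(390,222,75,30)); es=ends(b,(100,200,70,40))
print('bar',[np.round(e,1).tolist() for e in et],[np.round(e,1).tolist() for e in es])
for z in(.156,.167): print(z,[plane(T,e,z).round(4) for e in et],[plane(S,e,z).round(4) for e in es])
print('tri',tri((T,S),(et[1],es[1])))
# rotor
g=lambda x,y:(200+(x+.5)/4-.5,150+(y+.5)/4-.5)
bores=[g(261,166),g(187,255),g(281,328),g(354,235)]; dot=g(253,111)
ext=[g(50,280)[0],g(500,280)[0],g(0,58)[1],g(0,500)[1]]
th=np.linspace(0,2*np.pi,361); C=np.c_[.134*np.cos(th),.134*np.sin(th),0*th]
def res(p):
    o=np.array([p[0],p[1],0]); q=proj(T,o+C)
    r=[q[:,0].min()-ext[0],q[:,0].max()-ext[1],q[:,1].min()-ext[2],q[:,1].max()-ext[3]]
    for k,m in enumerate(bores): r+=list(proj(T,o+rz(p[2]+k*np.pi/2)@[.046,0,.124])[0]-m)
    return np.array(r)
s=ls(res,[.45,0,0]); print('rotor',s.x.round(4),s.fun.round(1)); x=s.x
print('dot dir',(plane(T,dot,.144)[:2]-x[:2]).round(4),np.arctan2(*(plane(T,dot,.144)[:2]-x[:2])[::-1]))
vis=b.copy()
for z,r in((0,.134),(.145,.083)):
    for u in proj(S,[x[0],x[1],z]+C*[r/.134,r/.134,0]): cv2.circle(vis,tuple(int(v) for v in u),0,(0,255,255))
va=a.copy()
for z,r in((0,.134),(.145,.083)):
    for u in proj(T,[x[0],x[1],z]+C*[r/.134,r/.134,0]): cv2.circle(va,tuple(int(v) for v in u),0,(0,255,255))
# tray: rim outline fits
def blob(im,i):
    bl,l=blobs(im,(100,120,30),(130,255,255)); k=max(((t[0],t) for t in bl if t[0]>3500),key=lambda t:t[0] )[1]
    m=cv2.inRange(cv2.cvtColor(im,cv2.COLOR_BGR2HSV),np.array((100,120,30)),np.array((130,255,255)))
    n,l,s,c=cv2.connectedComponentsWithStats(m); j=l[i]; return cv2.convexHull(np.argwhere(l==j)[:,::-1].astype(np.int32))[:,0].astype(np.float32)
ht=blob(a,(240,130)); 
q=cv2.approxPolyDP(ht[:,None],6,True)[:,0]; print('tray hull',q.tolist(),[plane(T,u,.028)[:2].round(3).tolist() for u in q])
print('ad2 top',plane(T,(147.2,284),.04),'scene',plane(S,(364.1,177),.03))
cv2.imwrite('pics/ov.png',np.hstack([cv2.resize(vis[150:300,200:400],(400,300)),cv2.resize(va[150:300,200:400],(400,300))]))
E
python3 fit.py
```

```text
bar [[427.4, 238.6], [427.0, 238.7], [454.2, 232.7], [399.9, 244.6]] [[134.2, 220.0], [134.4, 220.0], [160.2, 209.5], [108.6, 230.4]]
0.156 [array([ 0.4689, -0.3249,  0.156 ]), array([ 0.4688, -0.324 ,  0.156 ]), array([ 0.4734, -0.3833,  0.156 ]), array([ 0.4643, -0.2651,  0.156 ])] [array([ 0.4693, -0.3244,  0.156 ]), array([ 0.4693, -0.324 ,  0.156 ]), array([ 0.4647, -0.264 ,  0.156 ]), array([ 0.4736, -0.3814,  0.156 ])]
0.167 [array([ 0.4677, -0.3211,  0.167 ]), array([ 0.4676, -0.3203,  0.167 ]), array([ 0.4722, -0.3788,  0.167 ]), array([ 0.4632, -0.2621,  0.167 ])] [array([ 0.4811, -0.3254,  0.167 ]), array([ 0.4811, -0.3249,  0.167 ]), array([ 0.4766, -0.2658,  0.167 ]), array([ 0.4854, -0.3815,  0.167 ])]
tri (array([ 0.46889991, -0.32404768,  0.15569841]), [array([-0.1, -0. ]), array([-0., -0.])])
rotor [ 0.5837  0.0019 -0.0134] [ 2.7 -1.6  4.7  0.4 -0.2 -1.2  0.  -0.9 -0.3 -1.3 -0.4 -1. ]
dot dir [ 0.0695 -0.0005] -0.007857522384093886
tray hull [[190.0, 309.0], [119.0, 326.0], [103.0, 225.0], [169.0, 210.0]] [[0.396, 0.211], [0.38, 0.377], [0.623, 0.4], [0.638, 0.239]]
ad2 top [0.46613562 0.30145556 0.04      ] scene [0.47928037 0.30179022 0.03      ]
```

View pics/ov.png

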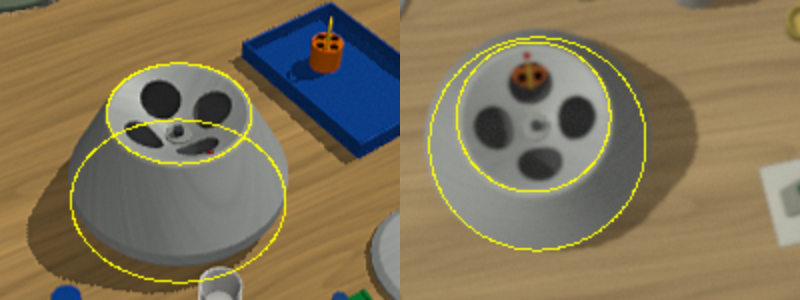

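```bash
cat >> h.py <<'E'
def delta(p,R):
    "shift & rotvec in tool axes from the measured pose to p,R"
    o=bot.observe(); R0=Ro.from_euler('xyz',o['tool_rot'])
    d=R0.inv().apply(np.array(p)-o['position']); w=(R0.inv()*R).as_rotvec()
    print('d',d.round(4),'w',w.round(4),'pos',o['position'].round(4),'rpy',o['tool_rot'].round(4),'q',o['qpos'].round(2))
E
python3 - <<'E'
from h import *
delta([.469,-.324,.236],Ro.from_euler('xyz',[np.pi,0,1.647]))
E
```

```text
d [ 0.3202 -0.1531 -0.0051] w [-9.0000e-04 -6.0000e-04 -1.2772e+00] pos [ 0.2258 -0.5825  0.2308] rpy [-3.1406e+00  1.0000e-04  3.6980e-01] q [ 1.13  0.52 -0.04  1.6   0.02  1.02 -0.11]
```

The rows are not in the units I measure in: shifts go in shares of 0.6 m and turns go in shares of 180 degrees. I convert before sending: 0.2 m / 0.6 = 0.3333, 0.16 m / 0.6 = 0.2667, -0.8 rad / 3.1416 = -0.2546.

Call:
nudge_tcp(segments=[{"finger_gap": 0.085, "xyz": [0.0667, -0.0317, 0], "turn_vec": [0, 0, -0.0509]}, {"finger_gap": 0.085, "xyz": [0.1333, -0.0633, 0], "turn_vec": [0, 0, -0.1019]}, {"finger_gap": 0.085, "xyz": [0.2, -0.095, 0], "turn_vec": [0, 0, -0.1528]}, {"finger_gap": 0.085, "xyz": [0.2667, -0.1283, 0], "turn_vec": [0, 0, -0.2037]}, {"finger_gap": 0.085, "xyz": [0.3333, -0.16, -0.005], "turn_vec": [0, 0, -0.2546]}])

```text
clock: 0.72
position: [0.3783, -0.4196, 0.234]
tool_rot: [-3.141, -0.0, 1.175]
force: [-0.2, -0.9, -0.6]
grip_width: 0.0856
finger_force: 0.0
```

```bash
python3 - <<'E'
from h import *
delta([.469,-.324,.236],Ro.from_euler('xyz',[np.pi,0,1.647]))
E
```

```text
d [ 0.1232  0.0468 -0.002 ] w [-6.000e-04 -4.000e-04 -4.719e-01] pos [ 0.3783 -0.4196  0.234 ] rpy [-3.1409e+00 -2.0000e-04  1.1751e+00] q [ 0.93  0.43 -0.28  1.75  0.14  0.98  0.21]
```

Converted, 0.123 m / 0.6 = 0.205, 0.082 m / 0.6 = 0.1367, -0.472 rad / 3.1416 = -0.1502.

Call:
nudge_tcp(segments=[{"finger_gap": 0.085, "xyz": [0.0683, 0.0267, 0], "turn_vec": [0, 0, -0.0509]}, {"finger_gap": 0.085, "xyz": [0.1367, 0.0533, 0], "turn_vec": [0, 0, -0.1019]}, {"finger_gap": 0.085, "xyz": [0.205, 0.0783, -0.0033], "turn_vec": [0, 0, -0.1496]}, {"finger_gap": 0.085, "xyz": [0.205, 0.0783, -0.0033], "turn_vec": [0, 0, -0.1502]}, {"finger_gap": 0.085, "xyz": [0.205, 0.0783, -0.0033], "turn_vec": [0, 0, -0.1502]}])

```text
clock: 1.35
position: [0.4685, -0.3264, 0.236]
tool_rot: [-3.141, -0.0, 1.641]
force: [-0.3, -0.8, 0.0]
grip_width: 0.0846
finger_force: 0.0
```

```bash
python3 - <<'E'
from h import *
c=cam('wrist'); im=bot.grab_frame('wrist'); cv2.imwrite('pics/w1.png',im)
delta([.469,-.324,.137],Ro.from_euler('xyz',[np.pi,0,1.647]))
m=cv2.inRange(cv2.cvtColor(im,cv2.COLOR_BGR2HSV),np.array((55,120,30)),np.array((85,255,255)))
n,l,s,ce=cv2.connectedComponentsWithStats(m); k=1+s[1:,4].argmax(); print(s[k],ce[k])
p=np.argwhere(l==k)[:,::-1]; r=cv2.boxPoints(cv2.minAreaRect(p.astype(np.float32)))
print(r.round(1).tolist(),[plane(c,u,.165).round(4)[:2].tolist() for u in r],plane(c,r.mean(0),.163))
E
```

```text
d [0.0027 0.0011 0.099 ] w [-0.0008  0.     -0.0073] pos [ 0.4682 -0.3268  0.236 ] rpy [-3.1408  0.      1.6397] q [ 0.8   0.46 -0.41  1.72  0.21  1.01  0.39]
[ 270  122   25  182 4218] [282.65362731 210.23731626]
[[270.0, 122.0], [294.0, 122.0], [294.0, 303.0], [270.0, 303.0]] [[0.4574, -0.2636], [0.4712, -0.2627], [0.4806, -0.3802], [0.4645, -0.3814]] [ 0.46816092 -0.31813357  0.163     ]
```

View pics/w1.png

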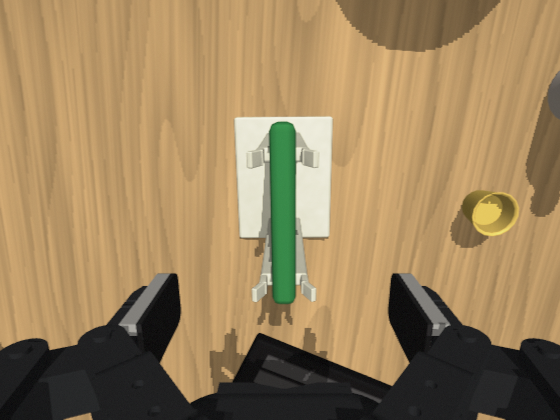

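Converted, 0.099 m / 0.6 = 0.165, 0.094 m / 0.6 = 0.1567, -0.007 rad / 3.1416 = -0.0022.

Call:
nudge_tcp(segments=[{"finger_gap": 0.085, "xyz": [0.0033, 0.0017, 0.05], "turn_vec": [0, 0, -0.0022]}, {"finger_gap": 0.085, "xyz": [0.0033, 0.0017, 0.1], "turn_vec": [0, 0, -0.0022]}, {"finger_gap": 0.085, "xyz": [0.0033, 0.0017, 0.1333], "turn_vec": [0, 0, -0.0022]}, {"finger_gap": 0.085, "xyz": [0.0033, 0.0017, 0.1567], "turn_vec": [0, 0, -0.0022]}, {"finger_gap": 0.085, "xyz": [0.0033, 0.0017, 0.165], "turn_vec": [0, 0, -0.0022]}])

```text
clock: 2.02
position: [0.4693, -0.3244, 0.1368]
tool_rot: [-3.141, -0.0, 1.648]
force: [-0.1, 0.8, -0.3]
grip_width: 0.0849
finger_force: 0.0
```

Call:
nudge_tcp(segments=[{"finger_gap": 0.04}, {"finger_gap": 0.01}, {"finger_gap": 0.01}, {"finger_gap": 0.01}, {"finger_gap": 0.01}], force=80)

```text
clock: 2.65
position: [0.47, -0.3241, 0.1378]
tool_rot: [3.141, 0.001, 1.649]
force: [-1.4, 0.1, 6.5]
grip_width: 0.015
finger_force: 78.0
```

Call:
nudge_tcp(segments=[{"finger_gap": 0.01}, {"finger_gap": 0.01}, {"finger_gap": 0.01}], force=80)

```text
clock: 3.02
position: [0.4699, -0.3242, 0.1378]
tool_rot: [3.141, 0.001, 1.649]
force: [-1.5, 0.6, 5.6]
grip_width: 0.0146
finger_force: 78.0
```

Converted, -0.155 m / 0.6 = -0.2583, -0.13 m / 0.6 = -0.2167.

Call:
nudge_tcp(segments=[{"finger_gap": 0.01, "xyz": [0, 0, -0.0333]}, {"finger_gap": 0.01, "xyz": [0, 0, -0.0833]}, {"finger_gap": 0.01, "xyz": [0, 0, -0.15]}, {"finger_gap": 0.01, "xyz": [0, 0, -0.2167]}, {"finger_gap": 0.01, "xyz": [0, 0, -0.2583]}])

```text
clock: 3.65
position: [0.47, -0.3241, 0.2943]
tool_rot: [3.14, 0.001, 1.649]
force: [0.2, 0.0, -0.9]
grip_width: 0.0145
finger_force: 78.0
```

```bash
cat >> h.py <<'E'
ROT=np.array([.5825,.002,0]); YAW=-.01
BEND=np.array([.006,0,.097])
def tgt(h,side=0,rad=0,rot=None,yaw=None):
    "TCP pose so the bend is h above mouth along bore, side along rotor y, rad along in-plane normal"
    rot=ROT if rot is None else rot; yaw=YAW if yaw is None else yaw
    Q=Ro.from_euler('z',yaw).as_matrix(); a=Q@[-.53,0,.848]; a/=np.linalg.norm(a); x=Q@[0,1,0]; n=np.cross(x,a) # n outward-ish up
    R=np.c_[x,np.cross(-a,x),-a]; p=rot+Q@[.046,0,.124]+a*h+x*side+n*rad
    return p-R@BEND,Ro.from_matrix(R)
E
python3 - <<'E'
from h import *
p,R=tgt(.05); print(p,R.as_euler('xyz'))
delta(p,R)
E
```

```text
[ 0.55053175 -0.00368061  0.24865575] [2.58299334 0.         1.56079633]
d [0.3132 0.1052 0.0455] w [-0.5569 -0.0236  0.0859] pos [ 0.47   -0.3241  0.2943] rpy [3.1403e+00 1.0000e-03 1.6488e+00] q [ 0.81  0.4  -0.43  1.65  0.18  1.13  0.42]
```

Converted, 0.22 m / 0.6 = 0.3667, 0.08 m / 0.6 = 0.1333, 0.05 rad / 3.1416 = 0.0159.

Call:
nudge_tcp(segments=[{"finger_gap": 0.01, "xyz": [0.05, 0.0167, 0], "turn_vec": [-0.0223, 0, 0.0032]}, {"finger_gap": 0.01, "xyz": [0.1333, 0.0433, 0], "turn_vec": [-0.0477, 0, 0.0064]}, {"finger_gap": 0.01, "xyz": [0.2167, 0.0717, 0], "turn_vec": [-0.0764, -0.0032, 0.0115]}, {"finger_gap": 0.01, "xyz": [0.3, 0.1, 0], "turn_vec": [-0.105, -0.0045, 0.0159]}, {"finger_gap": 0.01, "xyz": [0.3667, 0.1233, 0.0167], "turn_vec": [-0.1273, -0.0054, 0.0191]}])

```text
clock: 4.28
position: [0.5267, -0.0971, 0.2831]
tool_rot: [2.737, 0.005, 1.587]
force: [1.6, -1.4, -1.4]
grip_width: 0.0147
finger_force: 78.1
```

```bash
python3 - <<'E'
from h import *
p,R=tgt(.05)
delta(p,R)
E
```

```text
d [0.0932 0.01   0.0413] w [-0.1541 -0.008   0.0256] pos [ 0.5267 -0.0971  0.2831] rpy [2.7372 0.0048 1.5871] q [ 0.59  0.17 -0.55  2.07  0.13  0.52 -0.02]
```

Converted, 0.093 m / 0.6 = 0.155, 0.08 m / 0.6 = 0.1333, -0.154 rad / 3.1416 = -0.049.

Call:
nudge_tcp(segments=[{"finger_gap": 0.01, "xyz": [0.05, 0.005, 0.0167], "turn_vec": [-0.0191, -0.001, 0.0032]}, {"finger_gap": 0.01, "xyz": [0.1, 0.01, 0.0333], "turn_vec": [-0.035, -0.0019, 0.0057]}, {"finger_gap": 0.01, "xyz": [0.1333, 0.015, 0.0583], "turn_vec": [-0.0462, -0.0025, 0.0076]}, {"finger_gap": 0.01, "xyz": [0.155, 0.0167, 0.0683], "turn_vec": [-0.049, -0.0025, 0.0083]}, {"finger_gap": 0.01, "xyz": [0.155, 0.0167, 0.0683], "turn_vec": [-0.049, -0.0025, 0.0083]}])

```text
clock: 4.9
position: [0.5499, -0.0043, 0.2477]
tool_rot: [2.588, 0.0, 1.563]
force: [0.5, 0.4, -1.8]
grip_width: 0.0146
finger_force: 78.1
```

Call:
nudge_tcp(segments=[{"finger_gap": 0.01}, {"finger_gap": 0.01}])

```text
clock: 5.15
position: [0.5502, -0.0066, 0.2483]
tool_rot: [2.587, -0.0, 1.559]
force: [-0.1, -0.4, -1.2]
grip_width: 0.0145
finger_force: 78.2
```

```bash
python3 - <<'E'
from h import *
p,R=tgt(.05)
c=cam('wrist'); im=bot.grab_frame('wrist'); cv2.imwrite('pics/w2.png',im)
delta(p,R)
print(c['eye'],c['f'])
Q=Ro.from_euler('z',YAW).as_matrix(); a=Q@[-.53,0,.848]; m=ROT+Q@[.046,0,.124]
o=bot.observe(); R0=Ro.from_euler('xyz',o['tool_rot'])
print('mouth',proj(c,m),'crown',proj(c,m-a*.024),'bend',proj(c,o['position']+R0.apply(BEND)),'tip',proj(c,o['position']+R0.apply([.012,0,.0845])))
E
```

```text
d [ 0.0029  0.0005 -0.0001] w [-0.004   0.001  -0.0018] pos [ 0.5502 -0.0066  0.2483] rpy [ 2.5870e+00 -1.0000e-04  1.5587e+00] q [ 0.12  0.19 -0.3   2.23  0.67  0.23 -0.78]
[0.47740995 0.06703288 0.36882293] 357.9502933188519
mouth [[284.04013925 186.49776938]] crown [[284.14024287 180.61113418]] bend [[282.54023034 206.45892314]] tip [[282.47164248 202.77562242]]
```

View pics/w2.png

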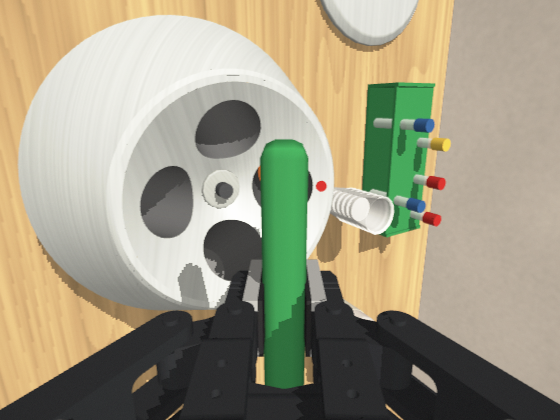

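```bash
cat > ref.py <<'E'
from h import *
T,S,=cam('top'),cam('scene'); W=cam('wrist')
def dot(f,x,y,r=8):
    im=cv2.imread(f).astype(float)[y-r:y+r,x-r:x+r]; w=np.clip(im[...,2]-im[...,:2].max(2)-40,0,None); w[:]=w
    yy,xx=np.mgrid[y-r:y+r,x-r:x+r]; return np.array([(w*xx).sum()/w.sum(),(w*yy).sum()/w.sum()]),w.sum()
t=dot('pics/top0.png',263,176,5)[0];s=dot('pics/scene0.png',305,226,4)[0];w=dot('pics/w2.png',321,186,9)[0]
print(t,s,w)
print('TS',tri((T,S),(t,s)));print('TSW',tri((T,S,W),(t,s,w)));print('TW',tri((T,W),(t,w)))
# rotor from wrist + top: rim-centre etc: bores
from scipy.optimize import least_squares as ls
g=lambda x,y:(200+(x+.5)/4-.5,150+(y+.5)/4-.5)
bt=[g(261,166),g(187,255),g(281,328),g(354,235)]
def res(p):
    o=np.array([p[0],p[1],0]);r=[]
    P=lambda k:o+Ro.from_euler('z',p[2]+k*np.pi/2).apply([.046,0,.124])
    for k,m in enumerate(bt): r+=list(proj(T,P(k))[0]-m)
    for k,m in((1,(228,128.5)),(2,(167,202))): r+=list((proj(W,P(k))[0]-m)/2)
    d=o+Ro.from_euler('z',p[2]).apply([.046+p[3]*.848,0,.124+.53*p[3]])
    for c,m,q in((T,t,1),(S,s,1),(W,w,2)): r+=list((proj(c,d)[0]-m)/q)
    return np.array(r)
f=ls(res,[.583,.002,0,.03],loss='soft_l1'); print(f.x.round(4)); print(res(f.x).round(1))
E
python3 ref.py
```

```text
[262.9244186  177.39534884] [304.76587302 225.83730159] [320.83623965 185.6454944 ]
TS (array([0.65369609, 0.00121767, 0.1420462 ]), [array([0., 0.]), array([ 0., -0.])])
TSW (array([0.65347485, 0.00169132, 0.1412634 ]), [array([-0.2,  0.2]), array([0.2, 0.1]), array([0.3, 0.8])])
TW (array([0.65482161, 0.00151187, 0.13886438]), [array([-0.1, -0. ]), array([-0.2,  0.3])])
[ 0.5808  0.0024 -0.0102  0.0317]
[-0.3  0.1 -0.   0.5 -0.3  0.  -0.4  0.3 -0.2  1.2  0.8 -0.2 -0.1  0.2
  0.2  0.3  0.1  0.3]
```

```bash
sed -i 's/^ROT=.*/ROT=np.array([.5808,.0024,0]); YAW=-.0102/' h.py
python3 - <<'E'
from h import *
for h in(.01,-.046): delta(*tgt(h,-.0132,-.001))
E
```

```text
d [-0.0099 -0.0018  0.039 ] w [-0.004   0.0009 -0.0017] pos [ 0.5502 -0.0066  0.2483] rpy [ 2.5870e+00 -1.0000e-04  1.5587e+00] q [ 0.12  0.19 -0.3   2.23  0.67  0.23 -0.78]
d [-0.0098 -0.0016  0.095 ] w [-0.004   0.0009 -0.0017] pos [ 0.5502 -0.0066  0.2483] rpy [ 2.5870e+00 -1.0000e-04  1.5587e+00] q [ 0.12  0.19 -0.3   2.23  0.67  0.23 -0.78]
```

Converted, 0.039 m / 0.6 = 0.065, 0.03 m / 0.6 = 0.05, -0.004 rad / 3.1416 = -0.0013.

Call:
nudge_tcp(segments=[{"finger_gap": 0.01, "xyz": [-0.0083, -0.0017, 0.025], "turn_vec": [-0.0013, 0.0003, -0.0006]}, {"finger_gap": 0.01, "xyz": [-0.0167, -0.0033, 0.05], "turn_vec": [-0.0013, 0.0003, -0.0006]}, {"finger_gap": 0.01, "xyz": [-0.0167, -0.0033, 0.065], "turn_vec": [-0.0013, 0.0003, -0.0006]}, {"finger_gap": 0.01, "xyz": [-0.0167, -0.0033, 0.065], "turn_vec": [-0.0013, 0.0003, -0.0006]}, {"finger_gap": 0.01, "xyz": [-0.0167, -0.0033, 0.065], "turn_vec": [-0.0013, 0.0003, -0.0006]}])

```text
clock: 5.82
position: [0.5688, -0.0164, 0.2141]
tool_rot: [2.583, 0.0, 1.562]
force: [-0.2, 0.2, -1.1]
grip_width: 0.0148
finger_force: 78.1
```

```bash
python3 - <<'E'
from h import *
for h in(.01,-.046): delta(*tgt(h,-.0132,-.001))
im=bot.grab_frame('scene'); im2=bot.grab_frame('top'); 
o=bot.observe(); R0=Ro.from_euler('xyz',o['tool_rot'])
v=[]
for n,i in(('scene',im),('top',im2)):
    c=cam(n); P=o['position']+R0.apply([[0,0,-.019],[0,0,.091],BEND,[.012,0,.0845]]); q=proj(c,P); print(q.round(1).tolist())
    x,y=q[2].astype(int); cr=cv2.resize(i[y-50:y+25,x-50:x+50],(800,600),interpolation=cv2.INTER_CUBIC) if n=='scene' else None
    if cr is not None:
        for u in q: cv2.circle(cr,tuple(int(k) for k in ((u-[x-50,y-50]+.5)*8)),2,(255,0,255),-1)
        cv2.imwrite('pics/s2.png',cr)
E
```

```text
d [-0.0003  0.0003  0.0001] w [-0.0001 -0.0005  0.0009] pos [ 0.5688 -0.0164  0.2141] rpy [2.5830e+00 1.0000e-04 1.5616e+00] q [ 0.11  0.28 -0.26  2.23  1.01  0.17 -1.09]
d [-0.0003  0.0003  0.0561] w [-0.0001 -0.0005  0.0009] pos [ 0.5688 -0.0164  0.2141] rpy [2.5830e+00 1.0000e-04 1.5616e+00] q [ 0.11  0.28 -0.26  2.23  1.01  0.17 -1.09]
[[277.2, 173.2], [289.7, 219.8], [292.7, 221.4], [293.6, 215.3]]
[[275.8, 209.4], [273.2, 192.9], [270.4, 192.4], [267.9, 194.4]]
```

View pics/s2.png

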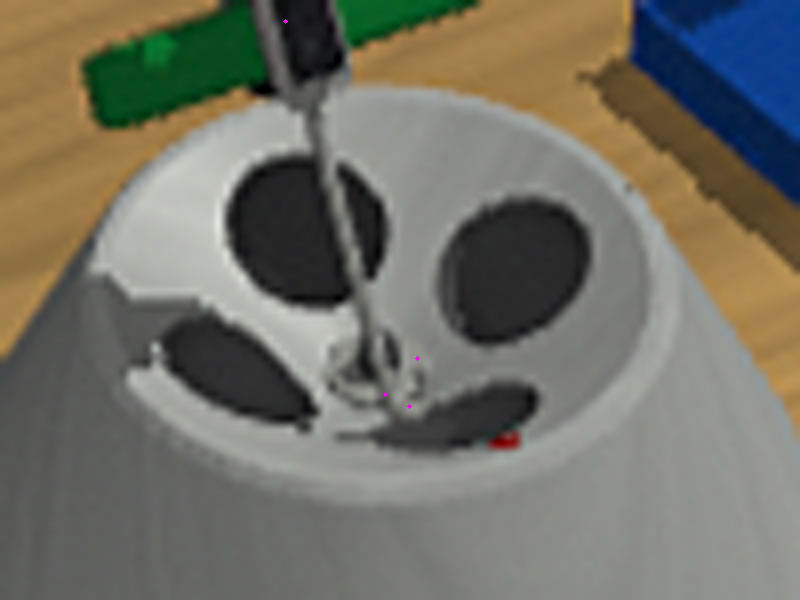

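```bash
cat >> h.py <<'E'
def tgt2(h,side=0,rad=0,tilt=.44):
    "as tgt but tool tilted by tilt from vertical"
    Q=Ro.from_euler('z',YAW).as_matrix(); a=Q@[-.53,0,.848]; x=Q@[0,1,0]; n=np.cross(x,a)
    p=ROT+Q@[.046,0,.124]+a*h+x*side+n*rad
    z=Q@[np.sin(tilt),0,-np.cos(tilt)]; R=np.c_[x,np.cross(z,x),z]
    return p-R@BEND,Ro.from_matrix(R)
E
python3 - <<'E'
from h import *
delta(*tgt2(-.014,-.0132,-.001)); delta(*tgt2(-.046,-.0132,-.001));  delta(*tgt2(-.046,0,-.001))
E
```

```text
d [-0.0007  0.0116  0.0249] w [ 0.119  -0.0007  0.0013] pos [ 0.5688 -0.0161  0.2143] rpy [2.5826e+00 1.0000e-04 1.5621e+00] q [ 0.11  0.28 -0.26  2.23  1.01  0.16 -1.1 ]
d [-0.0007  0.0116  0.0569] w [ 0.119  -0.0007  0.0013] pos [ 0.5688 -0.0161  0.2143] rpy [2.5826e+00 1.0000e-04 1.5621e+00] q [ 0.11  0.28 -0.26  2.23  1.01  0.16 -1.1 ]
d [0.0125 0.0116 0.0569] w [ 0.119  -0.0007  0.0013] pos [ 0.5688 -0.0161  0.2143] rpy [2.5826e+00 1.0000e-04 1.5621e+00] q [ 0.11  0.28 -0.26  2.23  1.01  0.16 -1.1 ]
```

Converted, 0.025 m / 0.6 = 0.0417, 0.016 m / 0.6 = 0.0267, 0.119 rad / 3.1416 = 0.0379.

Call:
nudge_tcp(segments=[{"finger_gap": 0.01, "xyz": [0, 0.01, 0], "turn_vec": [0.0191, 0, 0]}, {"finger_gap": 0.01, "xyz": [-0.0008, 0.0193, 0.0017], "turn_vec": [0.0379, -0.0003, 0.0003]}, {"finger_gap": 0.01, "xyz": [-0.0008, 0.0193, 0.0133], "turn_vec": [0.0379, -0.0003, 0.0003]}, {"finger_gap": 0.01, "xyz": [-0.0008, 0.0193, 0.0267], "turn_vec": [0.0379, -0.0003, 0.0003]}, {"finger_gap": 0.01, "xyz": [-0.0008, 0.0193, 0.0417], "turn_vec": [0.0379, -0.0003, 0.0003]}])

```text
clock: 6.55
position: [0.5916, -0.0163, 0.1978]
tool_rot: [2.702, 0.001, 1.562]
force: [-0.0, -0.1, -0.9]
grip_width: 0.0146
finger_force: 78.4
```

```bash
python3 - <<'E'
from h import *
delta(*tgt2(-.014,-.0132,-.001)); delta(*tgt2(-.046,-.0132,-.001)); print(bot.observe()['force'])
E
```

```text
d [-0.0006  0.0009 -0.0013] w [-0.0007  0.0004  0.0016] pos [ 0.5916 -0.0163  0.1978] rpy [2.7023e+00 1.1000e-03 1.5618e+00] q [ 0.3   0.38 -0.49  2.08  0.72  0.36 -0.76]
d [-0.0006  0.0047  0.0305] w [-0.0007  0.0004  0.0016] pos [ 0.5916 -0.0163  0.1978] rpy [2.7023e+00 1.1000e-03 1.5618e+00] q [ 0.3   0.38 -0.49  2.08  0.72  0.36 -0.76]
[-0.02632464 -0.05725474 -0.94960931]
```

Clear; go down past the crown, then slide under it.

Converted, 0.0305 m / 0.6 = 0.0508, 0.024 m / 0.6 = 0.04.

Call:
nudge_tcp(segments=[{"finger_gap": 0.01, "xyz": [-0.001, 0.0025, 0.0133]}, {"finger_gap": 0.01, "xyz": [-0.001, 0.0042, 0.0267]}, {"finger_gap": 0.01, "xyz": [-0.001, 0.0058, 0.04]}, {"finger_gap": 0.01, "xyz": [-0.001, 0.0078, 0.0508]}, {"finger_gap": 0.01, "xyz": [-0.001, 0.0078, 0.0508]}])

```text
clock: 7.18
position: [0.6092, -0.0172, 0.1726]
tool_rot: [2.703, 0.0, 1.561]
force: [-0.1, -0.4, -1.2]
grip_width: 0.0147
finger_force: 78.4
```

```bash
python3 - <<'E'
from h import *
delta(*tgt2(-.046,-.0132,-.001)); delta(*tgt2(-.046,0,-.0025)); print(bot.observe()['force'])
E
```

```text
d [ 0.0001 -0.0005  0.0002] w [-0.0012  0.      0.0008] pos [ 0.6092 -0.0172  0.1726] rpy [2.7028e+00 4.0000e-04 1.5613e+00] q [ 0.24  0.44 -0.42  2.07  0.79  0.32 -0.83]
d [ 0.0133 -0.002   0.0004] w [-0.0012  0.      0.0008] pos [ 0.6092 -0.0172  0.1726] rpy [2.7028e+00 4.0000e-04 1.5613e+00] q [ 0.24  0.44 -0.42  2.07  0.79  0.32 -0.83]
[-0.1152645  -0.44136547 -1.16425981]
```

The rows are not in the units I measure in: shifts go in shares of 0.6 m and turns go in shares of 180 degrees. I convert before sending: 0.0133 m / 0.6 = 0.0222, 0.01 m / 0.6 = 0.0167.

Call:
nudge_tcp(segments=[{"finger_gap": 0.01, "xyz": [0.0083, -0.0017, 0]}, {"finger_gap": 0.01, "xyz": [0.0167, -0.0033, 0]}, {"finger_gap": 0.01, "xyz": [0.0222, -0.0033, 0]}, {"finger_gap": 0.01, "xyz": [0.0222, -0.0033, 0]}])

```text
clock: 7.68
position: [0.6075, -0.0036, 0.1724]
tool_rot: [2.702, 0.001, 1.562]
force: [0.5, -0.2, -1.7]
grip_width: 0.0145
finger_force: 78.4
```

Call:
nudge_tcp(segments=[{"finger_gap": 0.01, "xyz": [0, -0.0013, -0.01]}, {"finger_gap": 0.01, "xyz": [0, -0.0023, -0.02]}, {"finger_gap": 0.01, "xyz": [0, -0.0035, -0.03]}, {"finger_gap": 0.01, "xyz": [0, -0.0052, -0.0433]}, {"finger_gap": 0.01, "xyz": [0, -0.0052, -0.0433]}])

```text
clock: 8.3
position: [0.5936, -0.0041, 0.1952]
tool_rot: [2.701, 0.001, 1.561]
force: [0.1, -0.2, -2.6]
grip_width: 0.0146
finger_force: 78.1
```

Call:
nudge_tcp(segments=[{"finger_gap": 0.01}, {"finger_gap": 0.01}])

```text
clock: 8.55
position: [0.5936, -0.0039, 0.1943]
tool_rot: [2.702, 0.0, 1.561]
force: [0.8, -0.1, -1.8]
grip_width: 0.0145
finger_force: 78.1
```

```bash
python3 - <<'E'
from h import *
print(bot.observe()['force'],bot.observe()['moment']); delta(*tgt2(-.02,0,-.0025));delta(*tgt2(.09,0,-.0005))
E
```

```text
[ 0.84429306 -0.13581575 -1.76693657] [0.02000263 0.50381268 0.02236447]
d [ 0.0001 -0.0001  0.0009] w [-0.0009  0.0001  0.0007] pos [ 0.5936 -0.0039  0.1943] rpy [2.7025e+00 4.0000e-04 1.5612e+00] q [ 0.25  0.38 -0.47  2.08  0.74  0.36 -0.81]
d [ 1.000e-04 -1.120e-02 -1.086e-01] w [-0.0009  0.0001  0.0007] pos [ 0.5936 -0.0039  0.1943] rpy [2.7025e+00 4.0000e-04 1.5612e+00] q [ 0.25  0.38 -0.47  2.08  0.74  0.36 -0.81]
```

Converted, -0.05 m / 0.6 = -0.0833, -0.04 m / 0.6 = -0.0667.

Call:
nudge_tcp(segments=[{"finger_gap": 0.01, "xyz": [0, -0.002, -0.0167]}, {"finger_gap": 0.01, "xyz": [0, -0.004, -0.0333]}, {"finger_gap": 0.01, "xyz": [0, -0.006, -0.05]}, {"finger_gap": 0.01, "xyz": [0, -0.008, -0.0667]}, {"finger_gap": 0.01, "xyz": [0, -0.01, -0.0833]}])

```text
clock: 9.18
position: [0.5665, -0.0037, 0.2379]
tool_rot: [2.702, 0.001, 1.561]
force: [1.0, 0.6, -3.2]
grip_width: 0.0151
finger_force: 78.2
```

Call:
nudge_tcp(segments=[{"finger_gap": 0.01, "xyz": [0, -0.002, -0.0167]}, {"finger_gap": 0.01, "xyz": [0, -0.004, -0.0333]}, {"finger_gap": 0.01, "xyz": [0, -0.006, -0.05]}, {"finger_gap": 0.01, "xyz": [0, -0.008, -0.0667]}, {"finger_gap": 0.01, "xyz": [0, -0.01, -0.0833]}])

```text
clock: 9.8
position: [0.5398, -0.0033, 0.2805]
tool_rot: [2.702, 0.0, 1.561]
force: [0.7, -0.3, -3.6]
grip_width: 0.0148
finger_force: 78.3
```

Call:
nudge_tcp(segments=[{"finger_gap": 0.01, "xyz": [0, -0.001, -0.0083]}, {"finger_gap": 0.01, "xyz": [0, -0.002, -0.0167]}, {"finger_gap": 0.01, "xyz": [0, -0.002, -0.0167]}])

```text
clock: 10.18
position: [0.5349, -0.0033, 0.2887]
tool_rot: [2.702, 0.001, 1.561]
force: [0.5, -0.6, -2.8]
grip_width: 0.0147
finger_force: 78.3
```

```bash
python3 - <<'E'
from h import *
print(bot.observe()['force'],bot.observe()['moment']); delta(*tgt2(.09,0,-.0005))
p,R=tgt2(.09,0,-.0005); delta(p+[0,0,.08],R);
E
```

```text
[ 0.50683355 -0.55381104 -2.75306236] [-0.0678842   0.61583128  0.01297202]
d [0.0002 0.0018 0.0018] w [-0.0002  0.0003  0.0006] pos [ 0.5349 -0.0033  0.2887] rpy [2.7018e+00 5.0000e-04 1.5610e+00] q [ 0.48  0.16 -0.69  2.1   0.38  0.51 -0.49]
d [ 0.0002  0.0358 -0.0706] w [-0.0002  0.0003  0.0006] pos [ 0.5349 -0.0033  0.2887] rpy [2.7018e+00 5.0000e-04 1.5610e+00] q [ 0.48  0.16 -0.69  2.1   0.38  0.51 -0.49]
```

Converted, -0.072 m / 0.6 = -0.12, 0.034 m / 0.6 = 0.0567.

Call:
nudge_tcp(segments=[{"finger_gap": 0.01, "xyz": [0, 0.01, -0.02]}, {"finger_gap": 0.01, "xyz": [0, 0.0217, -0.045]}, {"finger_gap": 0.01, "xyz": [0, 0.0333, -0.07]}, {"finger_gap": 0.01, "xyz": [0, 0.045, -0.0967]}, {"finger_gap": 0.01, "xyz": [0, 0.0567, -0.12]}])

```text
clock: 10.8
position: [0.535, -0.0032, 0.3685]
tool_rot: [2.702, 0.0, 1.561]
force: [-0.2, -0.2, -4.2]
grip_width: 0.0145
finger_force: 78.3
```

Call:
nudge_tcp(segments=[{"finger_gap": 0.01}, {"finger_gap": 0.01}, {"finger_gap": 0.01}])

```text
clock: 11.18
position: [0.5349, -0.0032, 0.3674]
tool_rot: [2.703, 0.0, 1.561]
force: [0.4, -0.1, -3.3]
grip_width: 0.0149
finger_force: 78.3
```

```bash
python3 - <<'E'
from h import *
im=bot.grab_frame('scene'); cv2.imwrite('pics/s3.png',cv2.resize(im[90:270,200:440],(800,600)))
print(bot.observe()['force'],bot.observe()['position'],bot.observe()['qpos'].round(2))
E
```

```text
[ 1.27849488 -0.07869291 -2.70641609] [ 0.53492236 -0.00319319  0.3675292 ] [ 0.56  0.06 -0.74  1.97  0.18  0.69 -0.28]
```

View pics/s3.png

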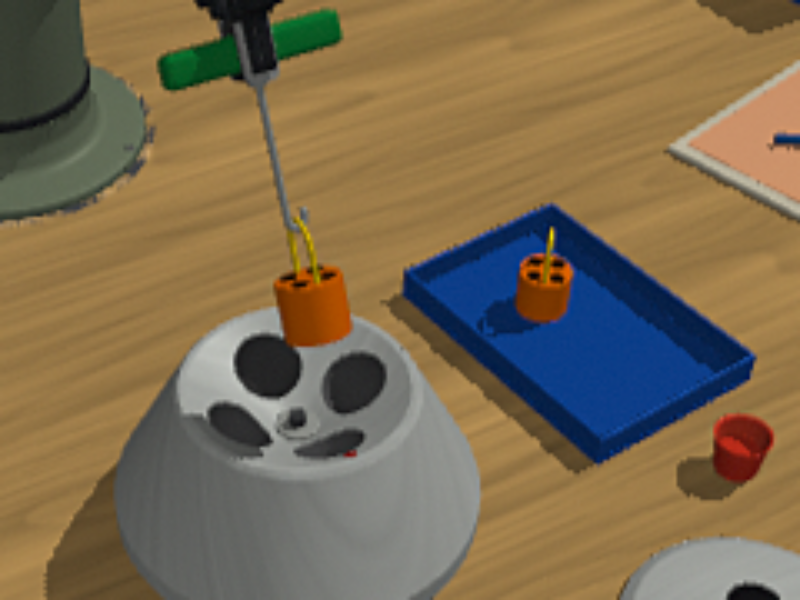

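```bash
python3 - <<'E'
from h import *
delta([.562,.306,.375],Ro.from_euler('xyz',[np.pi,0,1.561]))
E
```

```text
d [0.3094 0.025  0.0034] w [4.387e-01 2.000e-04 3.000e-04] pos [ 0.5349 -0.0032  0.3675] rpy [2.7029e+00 2.0000e-04 1.5613e+00] q [ 0.56  0.06 -0.74  1.97  0.18  0.69 -0.28]
```

Converted, 0.09 m / 0.6 = 0.15, 0.064 m / 0.6 = 0.1067, 0.17 rad / 3.1416 = 0.0541.

Call:
nudge_tcp(segments=[{"finger_gap": 0.01, "xyz": [0.01, 0.0017, 0], "turn_vec": [0.0064, 0, 0]}, {"finger_gap": 0.01, "xyz": [0.0333, 0.0033, 0], "turn_vec": [0.0159, 0, 0]}, {"finger_gap": 0.01, "xyz": [0.0667, 0.0067, 0], "turn_vec": [0.0286, 0, 0]}, {"finger_gap": 0.01, "xyz": [0.1067, 0.01, 0.0017], "turn_vec": [0.0414, 0, 0]}, {"finger_gap": 0.01, "xyz": [0.15, 0.0133, 0.0017], "turn_vec": [0.0541, 0, 0]}])

```text
clock: 11.85
position: [0.5437, 0.0876, 0.3705]
tool_rot: [2.874, 0.001, 1.561]
force: [-1.1, -0.6, -2.9]
grip_width: 0.0149
finger_force: 78.3
```

```bash
python3 - <<'E'
from h import *
delta([.562,.306,.375],Ro.from_euler('xyz',[np.pi,0,1.561]))
E
```

```text
d [ 2.185e-01  1.670e-02 -2.000e-04] w [ 0.2674  0.0008 -0.0003] pos [0.5437 0.0876 0.3705] rpy [2.8742e+00 7.0000e-04 1.5606e+00] q [ 0.36  0.2  -0.79  1.79  0.3   0.98 -0.55]
```

Converted, 0.13 m / 0.6 = 0.2167, 0.104 m / 0.6 = 0.1733, 0.2 rad / 3.1416 = 0.0637.

Call:
nudge_tcp(segments=[{"finger_gap": 0.01, "xyz": [0.0433, 0.0033, 0], "turn_vec": [0.0127, 0, 0]}, {"finger_gap": 0.01, "xyz": [0.0867, 0.0067, 0], "turn_vec": [0.0255, 0, 0]}, {"finger_gap": 0.01, "xyz": [0.13, 0.01, 0], "turn_vec": [0.0382, 0, 0]}, {"finger_gap": 0.01, "xyz": [0.1733, 0.0133, 0], "turn_vec": [0.0509, 0, 0]}, {"finger_gap": 0.01, "xyz": [0.2167, 0.0167, 0], "turn_vec": [0.0637, 0, 0]}])

```text
clock: 12.48
position: [0.5546, 0.2178, 0.3729]
tool_rot: [3.074, 0.001, 1.561]
force: [-0.9, -0.9, -3.1]
grip_width: 0.0148
finger_force: 78.3
```

Call:
nudge_tcp(segments=[{"finger_gap": 0.01, "xyz": [0.0433, 0.005, 0], "turn_vec": [0.0111, 0, 0]}, {"finger_gap": 0.01, "xyz": [0.0833, 0.01, 0], "turn_vec": [0.0175, 0, 0]}, {"finger_gap": 0.01, "xyz": [0.1167, 0.0117, 0], "turn_vec": [0.0207, 0, 0]}, {"finger_gap": 0.01, "xyz": [0.1383, 0.0117, 0], "turn_vec": [0.0213, 0, 0]}, {"finger_gap": 0.01, "xyz": [0.1467, 0.0117, 0], "turn_vec": [0.0213, 0, 0]}])

```text
clock: 13.1
position: [0.5622, 0.3053, 0.3733]
tool_rot: [3.139, 0.001, 1.562]
force: [-0.1, -0.7, -3.0]
grip_width: 0.0147
finger_force: 78.3
```

Call:
nudge_tcp(segments=[{"finger_gap": 0.01}, {"finger_gap": 0.01}, {"finger_gap": 0.01}, {"finger_gap": 0.01}])

```text
clock: 13.6
position: [0.5624, 0.3042, 0.3737]
tool_rot: [3.139, 0.001, 1.561]
force: [0.3, -0.3, -2.4]
grip_width: 0.0147
finger_force: 78.3
```

```bash
python3 - <<'E'
from h import *
delta([.562,.306,.375],Ro.from_euler('xyz',[np.pi,0,1.561])); print(bot.observe()['force'])
a=bot.grab_frame('top'); T=cam('top'); o=bot.observe(); b=o['position']+Ro.from_euler('xyz',o['tool_rot']).apply(BEND); print('bend',b,proj(T,b+[0,0,-.035]))
for t in blobs(a,(5,150,80),(19,255,255),20)[0]: print(t)
cv2.imwrite('pics/t3.png',a)
E
```

```text
d [ 0.0018 -0.0004 -0.0013] w [ 0.0026  0.0005 -0.0004] pos [0.5624 0.3042 0.3737] rpy [3.1390e+00 5.0000e-04 1.5606e+00] q [-0.1   0.54 -0.8   1.33  0.38  1.43 -0.89]
[ 0.30129115 -0.3177349  -2.38151601]
bend [0.56270289 0.31023979 0.27665515] [[107.83001359 228.9567197 ]]
```

Converted, 0.088 m / 0.6 = 0.1467, 0.066 m / 0.6 = 0.11.

Call:
nudge_tcp(segments=[{"finger_gap": 0.01, "xyz": [0, 0, 0.0133]}, {"finger_gap": 0.01, "xyz": [0, 0, 0.04]}, {"finger_gap": 0.01, "xyz": [0, 0, 0.0733]}, {"finger_gap": 0.01, "xyz": [0, 0, 0.11]}, {"finger_gap": 0.01, "xyz": [0, 0, 0.1467]}])

```text
clock: 14.28
position: [0.5621, 0.3042, 0.2836]
tool_rot: [3.14, 0.001, 1.561]
force: [-0.1, 0.3, -2.7]
grip_width: 0.0147
finger_force: 78.3
```

Call:
nudge_tcp(segments=[{"finger_gap": 0.01, "xyz": [0, 0, 0.0367]}, {"finger_gap": 0.01, "xyz": [0, 0, 0.0733]}, {"finger_gap": 0.01, "xyz": [0, 0, 0.1067]}, {"finger_gap": 0.01, "xyz": [0, 0, 0.1333]}, {"finger_gap": 0.01, "xyz": [0, 0, 0.1533]}])

```text
clock: 14.9
position: [0.5626, 0.3044, 0.1925]
tool_rot: [3.14, 0.001, 1.561]
force: [0.2, 1.3, -3.2]
grip_width: 0.0148
finger_force: 78.3
```

Call:
nudge_tcp(segments=[{"finger_gap": 0.01}, {"finger_gap": 0.01}, {"finger_gap": 0.01}, {"finger_gap": 0.01}, {"finger_gap": 0.01}])

```text
clock: 15.52
position: [0.5628, 0.3045, 0.1937]
tool_rot: [3.139, 0.0, 1.561]
force: [0.8, 0.6, -3.2]
grip_width: 0.0148
finger_force: 78.4
```

```bash
python3 - <<'E'
from h import *
print(bot.observe()['force'],bot.observe()['position'])
s=bot.grab_frame('scene'); cv2.imwrite('pics/s4.png',cv2.resize(s[90:240,300:500],(800,600)))
E
```

```text
[ 0.80046227  0.58397706 -3.19820469] [0.56276565 0.30445284 0.19372818]
```

View pics/s4.png

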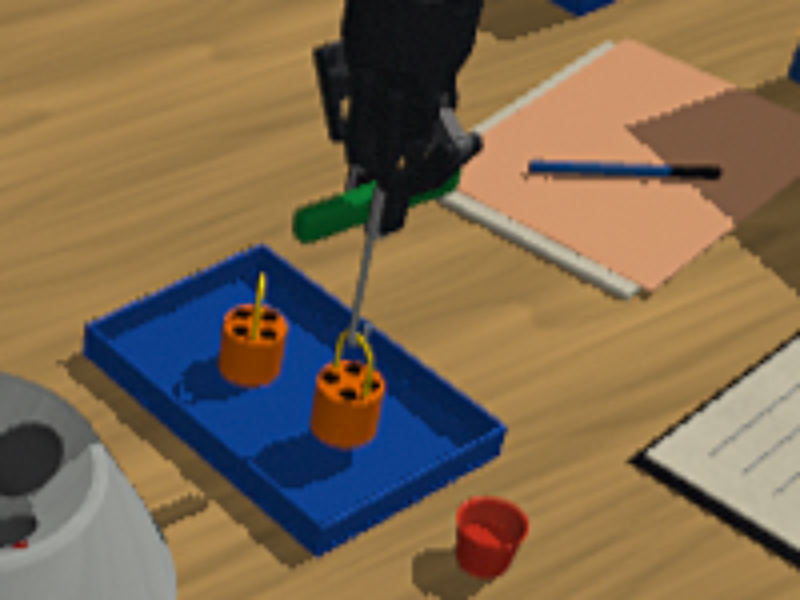

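Converted, 0.016 m / 0.6 = 0.0267, 0.014 m / 0.6 = 0.0233.

```bash
python3 - <<'E'
from h import *
S=cam('scene'); o=bot.observe();R=Ro.from_euler('xyz',o['tool_rot']); print(proj(S,o['position']+R.apply([[0,0,0],[0,0,.091],BEND])))
E
```

```text
[[392.40631975 145.29164415]
 [386.96342152 173.65220428]
 [388.47610959 174.71835142]]
```

Call:
nudge_tcp(segments=[{"finger_gap": 0.01, "xyz": [0, 0, 0.0067]}, {"finger_gap": 0.01, "xyz": [0, 0, 0.0133]}, {"finger_gap": 0.01, "xyz": [0, 0, 0.0183]}, {"finger_gap": 0.01, "xyz": [0, 0, 0.0233]}, {"finger_gap": 0.01, "xyz": [0, 0, 0.0267]}])

```text
clock: 16.2
position: [0.5627, 0.3044, 0.1773]
tool_rot: [3.139, 0.0, 1.561]
force: [-0.3, -0.1, -3.0]
grip_width: 0.0148
finger_force: 78.3
```

Call:
nudge_tcp(segments=[{"finger_gap": 0.01, "xyz": [0, 0, 0.0033]}, {"finger_gap": 0.01, "xyz": [0, 0, 0.0067]}, {"finger_gap": 0.01, "xyz": [0, 0, 0.01]}, {"finger_gap": 0.01, "xyz": [0, 0, 0.0133]}, {"finger_gap": 0.01, "xyz": [0, 0, 0.0167]}])

```text
clock: 16.82
position: [0.5628, 0.3044, 0.1675]
tool_rot: [3.139, 0.0, 1.561]
force: [-0.6, 0.6, -1.2]
grip_width: 0.0144
finger_force: 78.6
```

Call:
nudge_tcp(segments=[{"finger_gap": 0.01, "xyz": [0, 0, 0.005]}, {"finger_gap": 0.01, "xyz": [0, 0, 0.01]}, {"finger_gap": 0.01, "xyz": [0, 0, 0.0133]}, {"finger_gap": 0.01, "xyz": [0, 0, 0.0133]}])

```text
clock: 17.32
position: [0.5627, 0.3044, 0.1594]
tool_rot: [3.139, 0.001, 1.561]
force: [-0.7, -0.0, -1.3]
grip_width: 0.0148
finger_force: 78.6
```

Converted, -0.0155 m / 0.6 = -0.0258, -0.012 m / 0.6 = -0.02.

Call:
nudge_tcp(segments=[{"finger_gap": 0.01, "xyz": [-0.0067, 0, 0]}, {"finger_gap": 0.01, "xyz": [-0.0133, 0, 0]}, {"finger_gap": 0.01, "xyz": [-0.02, 0, 0]}, {"finger_gap": 0.01, "xyz": [-0.0258, 0, 0]}, {"finger_gap": 0.01, "xyz": [-0.0258, 0, 0]}])

```text
clock: 17.95
position: [0.5628, 0.2885, 0.1596]
tool_rot: [3.139, 0.001, 1.561]
force: [-0.2, -0.4, -0.6]
grip_width: 0.0146
finger_force: 78.6
```

```bash
python3 - <<'E'
from h import *
print(bot.observe()['position'],bot.observe()['force'])
s=bot.grab_frame('scene'); o=bot.observe();R=Ro.from_euler('xyz',o['tool_rot']);S=cam('scene'); print(proj(S,o['position']+R.apply(BEND)))
cv2.imwrite('pics/s5.png',cv2.resize(s[145:215,345:425],(686,600),interpolation=cv2.INTER_CUBIC))
E
```

```text
[0.56275727 0.28852253 0.15960135] [-0.24699958 -0.4335987  -0.64442434]
[[381.80724481 186.37591535]]
```

View pics/s5.png

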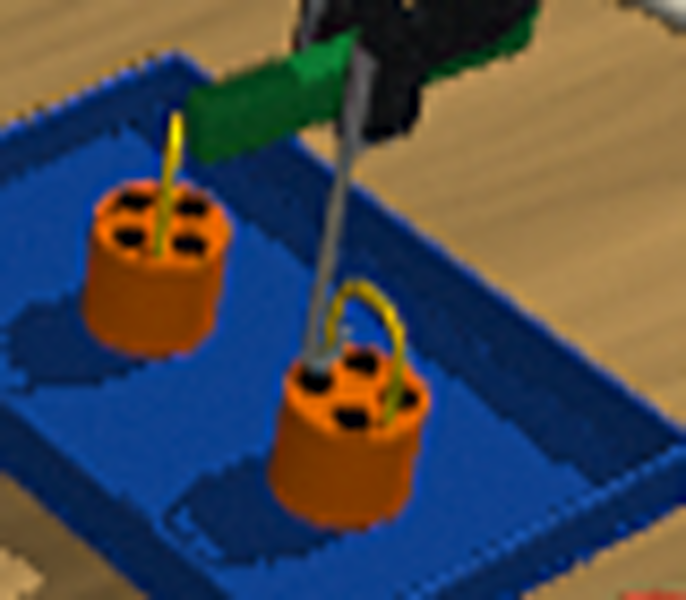

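Converted, -0.01 m / 0.6 = -0.0167, -0.008 m / 0.6 = -0.0133.

Call:
nudge_tcp(segments=[{"finger_gap": 0.01, "xyz": [-0.0067, 0, 0]}, {"finger_gap": 0.01, "xyz": [-0.0133, 0, 0]}, {"finger_gap": 0.01, "xyz": [-0.0167, 0, 0]}])

```text
clock: 18.38
position: [0.5626, 0.2785, 0.1595]
tool_rot: [3.139, 0.001, 1.561]
force: [0.3, 0.4, -0.8]
grip_width: 0.0147
finger_force: 78.6
```

Call:
nudge_tcp(segments=[{"finger_gap": 0.01, "xyz": [0, 0, -0.01]}, {"finger_gap": 0.01, "xyz": [0, 0, -0.02]}, {"finger_gap": 0.01, "xyz": [0, 0, -0.0333]}, {"finger_gap": 0.01, "xyz": [0, 0, -0.0583]}, {"finger_gap": 0.01, "xyz": [0, 0, -0.0833]}])

```text
clock: 19.0
position: [0.5624, 0.2791, 0.2109]
tool_rot: [3.139, 0.0, 1.561]
force: [0.1, -0.1, -0.9]
grip_width: 0.015
finger_force: 78.6
```

Call:
nudge_tcp(segments=[{"finger_gap": 0.01, "xyz": [0, 0, -0.05]}, {"finger_gap": 0.01, "xyz": [0, 0, -0.1]}, {"finger_gap": 0.01, "xyz": [0, 0, -0.15]}, {"finger_gap": 0.01, "xyz": [0, 0, -0.1917]}, {"finger_gap": 0.01, "xyz": [0, 0, -0.2167]}])

```text
clock: 19.62
position: [0.5622, 0.2792, 0.3415]
tool_rot: [3.138, -0.0, 1.561]
force: [0.5, 0.1, -2.1]
grip_width: 0.0147
finger_force: 78.6
```

```bash
python3 - <<'E'
from h import *
delta([.46,.05,.335],Ro.from_euler('xyz',[np.pi,0,1.6]))
delta([.4699,-.3242,.30],Ro.from_euler('xyz',[np.pi,0,1.6485]))
s=bot.grab_frame('scene'); S=cam('scene')
cv2.imwrite('pics/s6.png',s)
for t in blobs(s,(5,150,80),(19,255,255),60)[0]: print(t)
for P in([.563,.31,.02],[.47,.302,.02]): print(proj(S,P))
E
```

```text
d [-0.2302 -0.1     0.0061] w [ 0.0038 -0.0002 -0.0389] pos [0.5622 0.2792 0.3415] rpy [ 3.1378e+00 -3.0000e-04  1.5611e+00] q [-0.05  0.53 -0.8   1.42  0.39  1.34 -0.88]
d [-0.6043 -0.0866  0.041 ] w [ 0.0038 -0.0001 -0.0874] pos [0.5622 0.2792 0.3415] rpy [ 3.1378e+00 -3.0000e-04  1.5611e+00] q [-0.05  0.53 -0.8   1.42  0.39  1.34 -0.88]
(np.int32(149), [37, 0, 21, 39], [48.0, 21.8])
(np.int32(236), [355, 166, 17, 21], [362.5, 176.7])
(np.int32(263), [377, 186, 18, 21], [384.9, 196.5])
[[384.10183985 196.29829532]]
[[361.84434929 177.80594896]]
```

Converted, -0.19 m / 0.6 = -0.3167, -0.145 m / 0.6 = -0.2417, -0.027 rad / 3.1416 = -0.0086.

Call:
nudge_tcp(segments=[{"finger_gap": 0.01, "xyz": [-0.0333, -0.005, 0]}, {"finger_gap": 0.01, "xyz": [-0.0917, -0.0133, 0], "turn_vec": [0, 0, -0.0032]}, {"finger_gap": 0.01, "xyz": [-0.1667, -0.0233, 0], "turn_vec": [0.0006, 0, -0.0048]}, {"finger_gap": 0.01, "xyz": [-0.2417, -0.035, 0], "turn_vec": [0.0013, 0, -0.0064]}, {"finger_gap": 0.01, "xyz": [-0.3167, -0.045, 0], "turn_vec": [0.0013, 0, -0.0086]}])

```text
clock: 20.3
position: [0.5327, 0.0878, 0.3392]
tool_rot: [-3.139, 0.001, 1.588]
force: [0.5, -0.7, -1.5]
grip_width: 0.0147
finger_force: 78.6
```

Call:
nudge_tcp(segments=[{"finger_gap": 0.01, "xyz": [-0.075, -0.01, 0], "turn_vec": [0, 0, -0.0019]}, {"finger_gap": 0.01, "xyz": [-0.15, -0.02, 0], "turn_vec": [0, 0, -0.0038]}, {"finger_gap": 0.01, "xyz": [-0.225, -0.03, 0], "turn_vec": [0, 0, -0.0057]}, {"finger_gap": 0.01, "xyz": [-0.3, -0.0417, 0], "turn_vec": [0, 0, -0.008]}, {"finger_gap": 0.01, "xyz": [-0.3667, -0.0517, 0], "turn_vec": [0, 0, -0.0099]}])

```text
clock: 20.92
position: [0.5054, -0.1329, 0.3394]
tool_rot: [-3.139, 0.0, 1.619]
force: [0.6, 0.8, -1.8]
grip_width: 0.0148
finger_force: 78.6
```

```bash
python3 - <<'E'
from h import *
delta([.4699,-.3242,.30],Ro.from_euler('xyz',[np.pi,0,1.6485]))
E
```

```text
d [-0.1893 -0.0445  0.0396] w [-0.0023  0.0004 -0.0297] pos [ 0.5054 -0.1329  0.3394] rpy [-3.1393e+00  5.0000e-04  1.6188e+00] q [ 0.74  0.33 -0.78  1.69  0.25  1.22 -0.04]
```

Converted, -0.189 m / 0.6 = -0.315, -0.165 m / 0.6 = -0.275, -0.03 rad / 3.1416 = -0.0095.

Call:
nudge_tcp(segments=[{"finger_gap": 0.01, "xyz": [-0.075, -0.0183, 0.0083], "turn_vec": [-0.0003, 0, -0.0032]}, {"finger_gap": 0.01, "xyz": [-0.15, -0.035, 0.025], "turn_vec": [-0.0006, 0, -0.0064]}, {"finger_gap": 0.01, "xyz": [-0.2167, -0.0517, 0.0417], "turn_vec": [-0.0006, 0, -0.0095]}, {"finger_gap": 0.01, "xyz": [-0.275, -0.065, 0.0583], "turn_vec": [-0.0006, 0, -0.0095]}, {"finger_gap": 0.01, "xyz": [-0.315, -0.0742, 0.066], "turn_vec": [-0.0006, 0, -0.0095]}])

```text
clock: 21.55
position: [0.4697, -0.3237, 0.2992]
tool_rot: [-3.141, -0.0, 1.648]
force: [-0.5, 0.4, -0.8]
grip_width: 0.0148
finger_force: 78.6
```

Call:
nudge_tcp(segments=[{"finger_gap": 0.01}, {"finger_gap": 0.01}, {"finger_gap": 0.01}])

```text
clock: 21.92
position: [0.471, -0.3213, 0.3005]
tool_rot: [3.141, 0.0, 1.65]
force: [0.1, 0.1, -0.6]
grip_width: 0.0148
finger_force: 78.6
```

```bash
python3 - <<'E'
from h import *
delta([.4699,-.3242,.1385],Ro.from_euler('xyz',[3.1405,0.001,1.6485]))
E
```

```text
d [-0.0027 -0.0014  0.162 ] w [-0.0006 -0.0006  0.0018] pos [ 0.471  -0.3213  0.3005] rpy [3.1411e+00 4.0000e-04 1.6503e+00] q [ 0.99  0.44 -0.7   1.64  0.3   1.18  0.31]
```

Converted, 0.12 m / 0.6 = 0.2, 0.1 m / 0.6 = 0.1667, -0.001 rad / 3.1416 = -0.0003.

Call:
nudge_tcp(segments=[{"finger_gap": 0.01, "xyz": [-0.0042, -0.002, 0.0333], "turn_vec": [0, 0, -0.0003]}, {"finger_gap": 0.01, "xyz": [-0.0042, -0.002, 0.075], "turn_vec": [0, 0, -0.0003]}, {"finger_gap": 0.01, "xyz": [-0.0042, -0.002, 0.125], "turn_vec": [0, 0, -0.0003]}, {"finger_gap": 0.01, "xyz": [-0.0042, -0.002, 0.1667], "turn_vec": [0, 0, -0.0003]}, {"finger_gap": 0.01, "xyz": [-0.0042, -0.002, 0.2], "turn_vec": [0, 0, -0.0003]}])

```text
clock: 22.55
position: [0.4699, -0.3241, 0.1795]
tool_rot: [3.141, 0.0, 1.651]
force: [0.8, 0.8, -0.5]
grip_width: 0.015
finger_force: 78.6
```

Call:
nudge_tcp(segments=[{"finger_gap": 0.01, "xyz": [0, 0, 0.02]}, {"finger_gap": 0.01, "xyz": [0, 0, 0.03]}, {"finger_gap": 0.01, "xyz": [0, 0, 0.03]}])

```text
clock: 22.92
position: [0.4699, -0.3247, 0.1625]
tool_rot: [3.141, 0.0, 1.65]
force: [0.4, -0.6, 0.1]
grip_width: 0.0148
finger_force: 78.6
```

```bash
python3 - <<'E'
from h import *
delta([.4699,-.3242,.1382],Ro.from_euler('xyz',[3.1405,0.001,1.6485])); print(bot.observe()['force'])
E
```

```text
d [0.0005 0.     0.0243] w [-0.0007 -0.0005  0.0018] pos [ 0.4699 -0.3247  0.1625] rpy [3.1412e+00 5.0000e-04 1.6503e+00] q [ 0.95  0.59 -0.63  1.79  0.43  0.91  0.2 ]
[ 0.42069036 -0.59221981  0.14415286]
```

Converted, 0.0238 m / 0.6 = 0.0397, 0.0235 m / 0.6 = 0.0392.

Call:
nudge_tcp(segments=[{"finger_gap": 0.01, "xyz": [0, 0, 0.0133]}, {"finger_gap": 0.01, "xyz": [0, 0, 0.025]}, {"finger_gap": 0.01, "xyz": [0, 0, 0.0333]}, {"finger_gap": 0.01, "xyz": [0, 0, 0.0392]}, {"finger_gap": 0.01, "xyz": [0, 0, 0.0397]}])

```text
clock: 23.55
position: [0.4697, -0.3247, 0.1383]
tool_rot: [3.142, 0.0, 1.65]
force: [-0.2, -0.5, -1.6]
grip_width: 0.0145
finger_force: 78.6
```

```bash
python3 - <<'E'
from h import *
print(bot.observe()['position'],bot.observe()['force'])
E
```

```text
[ 0.46970195 -0.32473907  0.13827112] [-0.20927474 -0.5268715  -1.6238674 ]
```

Seated height reached; release gradually and check the bar before leaving.

Call:
nudge_tcp(segments=[{"finger_gap": 0.03}, {"finger_gap": 0.05}, {"finger_gap": 0.085}, {"finger_gap": 0.085}, {"finger_gap": 0.085}])

```text
clock: 24.18
position: [0.4698, -0.3248, 0.1385]
tool_rot: [3.141, 0.0, 1.65]
force: [-0.1, -0.3, 1.1]
grip_width: 0.085
finger_force: 0.0
```

Call:
nudge_tcp(segments=[{"finger_gap": 0.085, "xyz": [0, 0, -0.0333]}, {"finger_gap": 0.085, "xyz": [0, 0, -0.0833]}, {"finger_gap": 0.085, "xyz": [0, 0, -0.15]}, {"finger_gap": 0.085, "xyz": [0, 0, -0.2333]}, {"finger_gap": 0.085, "xyz": [0, 0, -0.3]}])

```text
clock: 24.8
position: [0.4699, -0.3244, 0.322]
tool_rot: [3.14, 0.001, 1.651]
force: [-0.5, 0.1, -0.3]
grip_width: 0.0846
finger_force: 0.0
```

Call:
nudge_tcp(segments=[{"finger_gap": 0.085, "xyz": [-0.0667, 0, 0]}, {"finger_gap": 0.085, "xyz": [-0.1667, 0, 0]}, {"finger_gap": 0.085, "xyz": [-0.25, 0, 0]}, {"finger_gap": 0.085, "xyz": [-0.3333, 0, 0]}, {"finger_gap": 0.085, "xyz": [-0.3333, 0, 0]}])

```text
clock: 25.42
position: [0.4843, -0.5272, 0.3186]
tool_rot: [3.141, -0.0, 1.646]
force: [-0.2, 1.4, 0.1]
grip_width: 0.0851
finger_force: 0.0
```

```bash
python3 - <<'E'
from h import *
s,t=bot.grab_frame('scene'),bot.grab_frame('top'); S,T=cam('scene'),cam('top')
cs=[]
for im,(x,y,w,h) in((t,(390,222,75,30)),(s,(100,200,70,40))):
    l=cv2.inRange(cv2.cvtColor(im,cv2.COLOR_BGR2HSV),np.array((55,120,30)),np.array((85,255,255)))
    p=np.argwhere(l[y:y+h,x:x+w])[:,::-1]+[x,y]; cs.append(p.mean(0)); print(len(p),p.mean(0),p.min(0),p.max(0))
print(tri((T,S),cs))
for t2 in blobs(t,(5,150,80),(19,255,255),20)[0]: print('top',t2)
for t2 in blobs(s,(5,150,80),(19,255,255),60)[0]: print('scene',t2)
cv2.imwrite('pics/end.png',np.hstack([cv2.resize(s[130:300,90:430],(800,400))]))
E
```

```text
324 [427.34259259 237.57407407] [400 230] [454 245]
488 [134.29098361 220.6454918 ] [108 207] [161 235]
(array([ 0.47108565, -0.32495667,  0.15595374]), [array([-0.1, -0. ]), array([-0.1, -0. ])])
top (np.int32(26), [121, 184, 6, 16], [122.7, 191.7])
top (np.int32(261), [131, 234, 22, 19], [141.9, 243.6])
top (np.int32(256), [137, 275, 21, 18], [147.6, 283.7])
scene (np.int32(235), [355, 166, 17, 21], [362.5, 176.7])
scene (np.int32(262), [377, 186, 18, 21], [384.9, 196.5])
```

View pics/end.png

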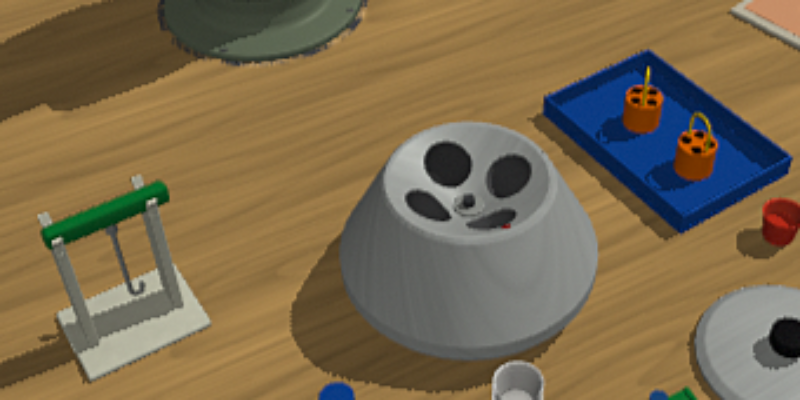

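The hook is back in both saddles, about 2 mm from its old place. The adapter stands upright in the tray and everything else is unchanged, so I'm handing in.

Call:
nudge_tcp(segments=[{"finger_gap": 0.085}, {"finger_gap": 0.085}, {"finger_gap": 0.085}])

```text
clock: 25.9
position: [0.4856, -0.5238, 0.319]
tool_rot: [3.141, 0.001, 1.651]
force: [0.3, -0.2, 0.2]
grip_width: 0.0846
finger_force: 0.0
```

```bash
python3 -c "
from workcell import bot
print(bot.job_done())"
```

```text
the job is handed in; nothing more can be done
None
```

The adapter stands upright in the tray beside the other one and the hook hangs back on its rest; I handed the job in at about 26 s, but no verdict came back.

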